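# Burnish the L-shaped seam of a two-metal plate

## Task

Take the burnisher from its fork stand and rub its tip, lightly pressed, along the whole L-shaped seam where copper meets brass on the sprung plate: start near the outer end of the long leg, go round the corner and finish near the outer end of the short leg. Go slowly, about 2 cm a second, keep the tip on the seam whenever it touches the plate, and do not press hard. Then hang the burnisher back by its collar in the stand's slot, well inside the slot, and leave the hammer, jar and mandrel alone.

Things in the scene. Friction and masses are not known exactly. Their poses are not given: they have to be found in the camera images.
- burnisher: upright hand tool, 143 mm long, 120 g, hanging tip down in the stand, tip 30 mm above the table; origin at the very tip, z up along the tool. From the tip: steel shank 10 mm diameter with ball end, z 0-70 mm; brass disc collar 36 mm diameter, z 70-78 mm; square wooden handle 24 x 24 mm, faces square to x and y, z 78-143 mm
- collar (a point): centre of the underside of the burnisher's collar, 70 mm above the tip
- stand: fixed steel fork stand, foot 110 x 100 mm; origin on the table. Level fork plate 6 mm thick, top 100 mm above the table, x -45 to +47 mm, y -32 to +32 mm, with a slot 20 mm wide along x, centred on y = 0, open at the -x end, closed at x = +10 mm. Post under the plate at x 25 to 45 mm; nothing rises above the plate
- slot (a point): point in the slot, at the top of the fork plate, where the burnisher's collar sits centred: stand x = 0, y = 0, z = 100 mm
- holder: fixed wooden block 140 x 100 x 22 mm with four short steel posts that carry the sprung plate; origin under its centre on the table
- plate: level brass plate 120 (x) x 84 (y) x 6 mm on springs; origin under its centre, top 56 mm above the table unpressed. Gives straight down up to 8 mm, about 0.6 N plus 1 N per mm. A copper rectangle fills its -x, +y corner; the dark 3 mm seam round it is an L on top: long leg along y = -15 mm from the edge x = -60 mm to x = +30 mm, short leg along x = +30 mm to the edge y = +42 mm
- hammer: hammer lying on the table between the two stations, along x, about 250 mm long; bystander
- pot: closed amber glass jar 60 mm diameter, 70 mm tall, standing beyond the work; origin under its centre; bystander
- mandrel: small turned steel ring mandrel, 36 mm diameter foot, 100 mm tall, standing beyond the work; origin under its centre; bystander
- seam_0 (a point): point on the seam, on the plate's top face: the start point near the outer end of the long leg (8 mm in from the plate's edge)
- seam_1 (a point): point on the seam, on the plate's top face: a quarter along the long leg
- seam_2 (a point): point on the seam, on the plate's top face: half way along the long leg
- seam_3 (a point): point on the seam, on the plate's top face: three quarters along the long leg
- seam_4 (a point): point on the seam, on the plate's top face: the corner
- seam_5 (a point): point on the seam, on the plate's top face: the middle of the short leg
- seam_6 (a point): point on the seam, on the plate's top face: the finish point near the outer end of the short leg (8 mm in from the plate's edge)
Not all that is in view belongs to the job. There is more than one size of the burnisher; the one meant has the size given above.

How it is judged:
By the outcome, as a careful person would: the job done as asked, in the order asked, and still so for the second after the job is handed in, with the robot touching nothing.
It also fails if it takes over 61 s, if anything falls off the work surface, if the arm or the gripper's body presses on something with over 40 N, if the wrist force passes 120 N, or if a joint passes its speed limit or range.

## Robot

A 6-joint arm with a two-finger parallel gripper is mounted at the origin on the work surface. World frame = base frame: x ahead of the robot, y to its left, z up, the work surface at z = 0. Lengths are in m, angles in rad, forces in N, time in s.
With the tool pointing down it reaches from about 0.4 to 0.925 m from the base axis. Payload 3.4 kg.
Tool frame: the origin (TCP) lies at the very end of the fingers, on their centre line; the grasp point (between the pads) lies 19 mm behind it (bot.tcp_to_grasp is the distance from the TCP to the grasp point, in m); z points along the fingers, y is the line along which they close (so a half turn about z gives the same grasp; the last joint's range is limited). The gripper opens to 85 mm and grips with 20 to 120 N. Pads are 22 mm wide; open, the fingers measure 114 mm over their backs; the gripper's body (76 mm by 85 mm) begins 54 mm behind the grasp point. The pads swing forward as they close: fully open they stand 13 mm farther back than shut.
Start: joints at [-1.319, 0.307, 1.506, -0, 1.328, -0.073], TCP at [0.184, -0.545, 0.192] pointing down, gripper open.
Joint ranges: [-3.12, 3.12], [-1.05, 2.28], [0.14, 2.33], [-1.42, 4.57], [0.1, 2.73], [-2.68, 2.68]. Speed limits (rad/s): [2.57, 2.57, 3.14, 3.14, 3.14, 3.14].

## Interface

Orientations are given as a 3x3 rotation matrix whose columns are the frame's x, y, z axes.
In Python, from cell import bot, gripper_open, close, kin, imaging, workorder, telemetry gives the robot as it stands. Calls block until the motion is done:
- bot.move_ptp(position, orientation): joint-space move of the TCP to a pose.
- bot.line_to(position, ori=None, velocity=0.15): straight line of the TCP; ori=None keeps the orientation; velocity is the mean speed in m/s.
- bot.move_j(angles): joint-space move.
- gripper_open() and close(grip_force=None): open the fingers fully, or close them until they stop; grip_force is the grip in N (None keeps the last).
- bot.pause(seconds).
- kin.inverse_kinematics(position, orientation): joint angles nearest the present ones, or None.
- imaging.camera(name): name is "scene" or "top"; returns a dict with "image" (480x640x3 uint8, red, green, blue), "depth" (480x640 float32, m along the optical axis (not along the pixel's ray), 0 where there is no reading), "fx", "fy", "cx", "cy" (pixels), "dist_coeffs" ([k1, k2, p1, p2, k3] as OpenCV has them; the pictures are not rectified), "R" (3x3) and "t" (3): a world point X has camera coordinates R X + t. Camera axes: x right, y down, z forward; pixel columns grow to the right and rows downward; lengths in m; the calibration is good to about 2 mm. A picture is of the moment at which its call begins.
A pose or a line that the arm cannot do raises bot.PlanningError and nothing moves.
- workorder.job_done(): hands the job in; it is judged then, once.
Readings, each from a call of its own:
- telemetry.current_clock(): time.
- telemetry.current_joint_positions(): joint angles.
- telemetry.current_dq(): joint speeds.
- telemetry.current_joint_torque(): joint torques, N m.
- telemetry.current_tool_pos(): TCP position.
- telemetry.current_tool_rot(): TCP orientation.
- telemetry.current_force(): force on the tool from outside, world axes, zero at the start.
- telemetry.current_ft_torque(): the same for the moment, N m.
- telemetry.current_finger_gap(): finger opening in m.
- telemetry.current_gripper_force(): force on a finger pad.
Only numpy, scipy, OpenCV 4.12 (cv2) and the standard library are available. Lean on these libraries where they do the work, as an engineer would, in place of code of your own. Each camera call takes 0.05 s, during which the arm holds its last target. There are 200 camera calls.

## Working session

There is one attempt and no reset: what is moved stays moved. The work goes in short steps, each a Python script; the robot and the scene stay as the last script left them, time stands still between calls to the robot, and variables do not carry over. Pictures are saved under pics/ and viewed, at most 10 in all, crops included, and the job is handed in when it is done.

```bash
ls; mkdir -p pics
python3 - <<'E'
from cell import *
import cv2, numpy as np, pickle
for n in ("scene","top"):
    c=imaging.camera(n); pickle.dump(c,open(n+'.pkl','wb'))
    cv2.imwrite(f'pics/{n}0.png',c['image'][:,:,::-1])
    print(n,c['fx'],c['fy'],c['cx'],c['cy'],c['dist_coeffs'],np.round(c['R'],3).tolist(),np.round(c['t'],3), (-np.array(c['R']).T@c['t']).round(3),(c['depth']>0).mean())
print(telemetry.current_clock(),telemetry.current_force())
print(telemetry.current_tool_rot())
E
```

```text
pics
scene 523.5288818597975 523.5288818597975 317.37382519104654 233.97758907692977 [-0.15653614  0.          0.          0.          0.        ] [[0.607, 0.794, -0.019], [0.528, -0.421, -0.738], [-0.594, 0.438, -0.675]] [-0.313 -0.26   1.507] [ 1.222 -0.521  0.819] 0.9959928385416666
top 606.8880965227504 606.8880965227504 307.47260519717355 245.52521402809043 [0.00381216 0.         0.         0.         0.        ] [[0.148, -0.989, 0.001], [-0.969, -0.145, -0.2], [0.198, 0.029, -0.98]] [-0.124  0.605  1.075] [ 0.391 -0.065  1.175] 0.995888671875
0.1 [-0.08213071  0.15050723 -0.04506634]
[[ 9.47386224e-01  3.20092363e-01 -4.71411613e-04]
 [ 3.20092683e-01 -9.47384503e-01  1.81030317e-03]
 [ 1.32856164e-04 -1.86595169e-03 -9.99998250e-01]]
```

View pics/scene0.png

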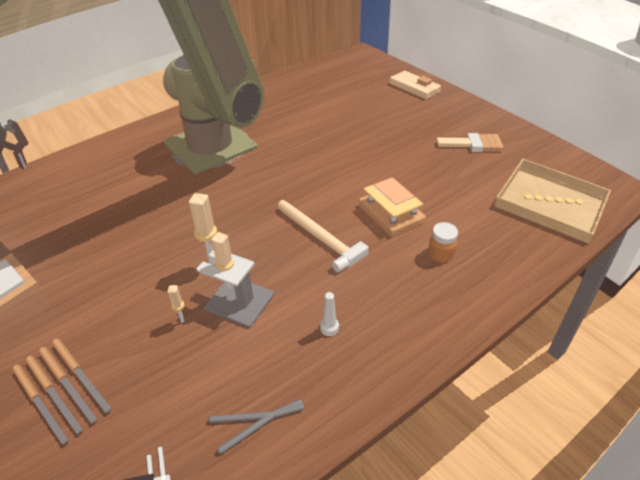

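View pics/top0.png

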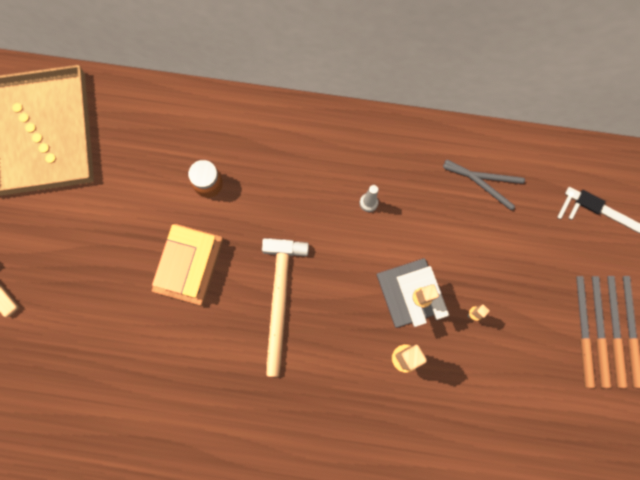

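The scene view shows three burnisher-like tools: large at scene (203,215) / top (410,357), one in the fork at scene (222,252) / top (427,294), and small at scene (175,298) / top (480,312). By the description I choose the one in the fork. The sprung plate is at scene (393,200) / top (187,263). Next: a close crop, and sizes from depth.

```bash
cat > geo.py <<'E'
import numpy as np, cv2, pickle
def load(n): return pickle.load(open(n+'.pkl','rb'))
def K(c): return np.array([[c['fx'],0,c['cx']],[0,c['fy'],c['cy']],[0,0,1.]])
def rays(c,px):
    n=cv2.undistortPoints(np.array(px,float).reshape(-1,1,2),K(c),np.array(c['dist_coeffs'])).reshape(-1,2)
    R=np.array(c['R']); d=np.c_[n,np.ones(len(n))]@R
    return -R.T@np.array(c['t']), d
def onz(c,px,z):
    o,d=rays(c,px); return o+d*((z-o[2])/d[:,2])[:,None]
def tri(ca,pa,cb,pb):
    o1,d1=rays(ca,pa);o2,d2=rays(cb,pb);out=[]
    for a,b in zip(d1,d2):
        s=np.linalg.lstsq(np.c_[a,-b],o2-o1,rcond=None)[0]
        p,q=o1+a*s[0],o2+b*s[1]; out.append(np.r_[(p+q)/2,np.linalg.norm(p-q)])
    return np.array(out)
def cloud(c):
    h,w=c['depth'].shape; u,v=np.meshgrid(np.arange(w),np.arange(h))
    o,d=rays(c,np.c_[u.ravel(),v.ravel()]); return (o+d*c['depth'].reshape(-1,1)).reshape(h,w,3)
def proj(c,X): return cv2.projectPoints(np.array(X,float).reshape(-1,1,3),cv2.Rodrigues(np.array(c['R']))[0],np.array(c['t'],float),K(c),np.array(c['dist_coeffs']))[0].reshape(-1,2)
E
python3 - <<'E'
from geo import *
s,t=load('scene'),load('top')
a=cv2.resize(s['image'][180:330,150:290],None,fx=4,fy=4,interpolation=2)
b=cv2.resize(t['image'][250:400,360:500],None,fx=4,fy=4,interpolation=2)[:, :240+320]
cv2.imwrite('pics/crop1.png',cv2.resize(np.hstack([a,b]),(800,429))[:,:,::-1])
C=cloud(t)
for n,(r0,r1,c0,c1) in dict(stand=(255,345,375,460),big=(335,380,385,430),small=(300,325,465,492),plate=(220,310,145,225)).items():
    P=C[r0:r1,c0:c1].reshape(-1,3); h,e=np.histogram(P[:,2],bins=np.arange(-.01,.25,.004)); print(n,[(round(e[i],3),int(h[i])) for i in range(len(h)) if h[i]>8])
a=cv2.resize(s['image'][165:240,345:440],None,fx=4,fy=4,interpolation=2)
b=cv2.resize(t['image'][220:310,145:230],None,fx=4,fy=4,interpolation=2)
a=cv2.copyMakeBorder(a,0,60,0,0,0); cv2.imwrite('pics/crop2.png',np.hstack([a,b])[:,:,::-1])
E
```

```text
stand [(np.float64(-0.01), 31), (np.float64(-0.006), 1009), (np.float64(-0.002), 2725), (np.float64(0.002), 753), (np.float64(0.006), 751), (np.float64(0.01), 602), (np.float64(0.014), 36), (np.float64(0.094), 265), (np.float64(0.098), 886), (np.float64(0.102), 156), (np.float64(0.106), 75), (np.float64(0.11), 15), (np.float64(0.126), 11), (np.float64(0.142), 10), (np.float64(0.158), 13), (np.float64(0.162), 9), (np.float64(0.166), 38), (np.float64(0.17), 136), (np.float64(0.174), 37)]
big [(np.float64(-0.006), 286), (np.float64(-0.002), 826), (np.float64(0.002), 188), (np.float64(0.094), 9), (np.float64(0.098), 74), (np.float64(0.102), 80), (np.float64(0.106), 13), (np.float64(0.122), 9), (np.float64(0.138), 9), (np.float64(0.142), 9), (np.float64(0.146), 9), (np.float64(0.154), 11), (np.float64(0.166), 11), (np.float64(0.174), 11), (np.float64(0.178), 10), (np.float64(0.182), 79), (np.float64(0.186), 275), (np.float64(0.19), 34)]
small [(np.float64(-0.006), 87), (np.float64(-0.002), 285), (np.float64(0.002), 77), (np.float64(0.05), 23), (np.float64(0.054), 24), (np.float64(0.058), 10), (np.float64(0.066), 9), (np.float64(0.074), 10), (np.float64(0.082), 12), (np.float64(0.094), 32), (np.float64(0.098), 57)]
plate [(np.float64(-0.01), 33), (np.float64(-0.006), 900), (np.float64(-0.002), 1962), (np.float64(0.002), 409), (np.float64(0.006), 41), (np.float64(0.01), 34), (np.float64(0.014), 118), (np.float64(0.018), 503), (np.float64(0.022), 289), (np.float64(0.026), 15), (np.float64(0.046), 23), (np.float64(0.05), 728), (np.float64(0.054), 1795), (np.float64(0.058), 314)]
```

View pics/crop1.png

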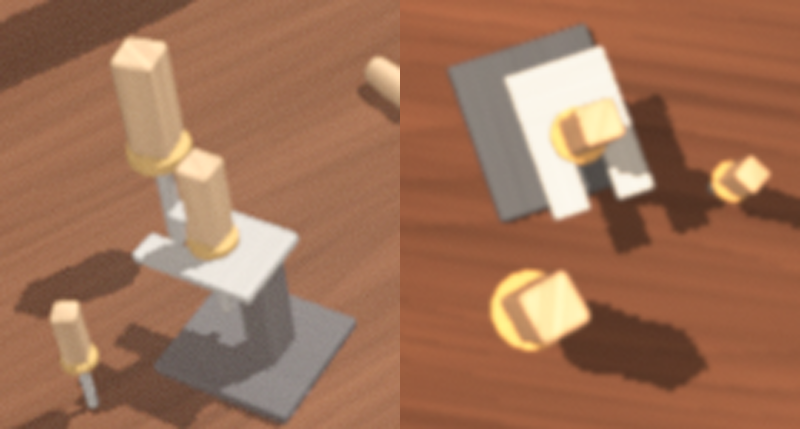

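View pics/crop2.png

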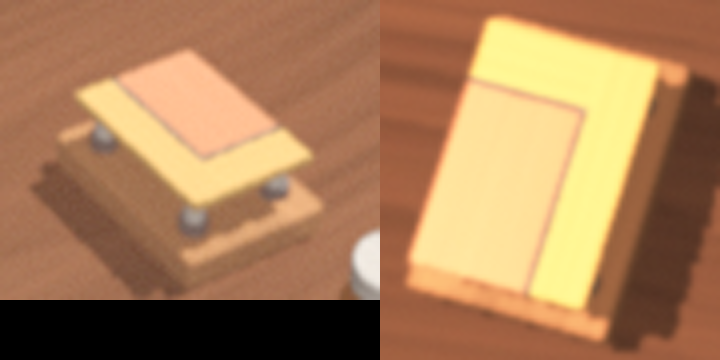

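Crop 1: the fork tool, at the left crop (205,200), is the medium one. Its top height is 0.172 m, against the expected 0.173. The others have tops at 0.188 and 0.098 m, so they are the wrong size and loose. The slot opens toward image-down in the top view. Crop 2: the seam runs in the top image from about (277,294)/4 up to the corner and then left, so plate +x is up. Now the precise measurement.

```bash
cat > meas.py <<'E'
from geo import *
s,t=load('scene'),load('top')
def blob(m,seed):
    n,l=cv2.connectedComponents(cv2.morphologyEx(m.astype(np.uint8),cv2.MORPH_CLOSE,np.ones((3,3))))
    return l==l[seed[1],seed[0]]
def rect(c,m,z):
    v,u=np.nonzero(m); P=onz(c,np.c_[u,v],z)[:,:2].astype(np.float32)
    return cv2.minAreaRect(P*1000)
# plate
out={}
for n,c,seed,box in (('scene',s,(390,195),(345,440,165,240)),('top',t,(187,255),(140,230,215,315))):
    C=cloud(c); hsv=cv2.cvtColor(c['image'],cv2.COLOR_RGB2HSV)
    Z=cv2.medianBlur(C[:,:,2].astype(np.float32),5)
    m=(abs(Z-.056)<.010); b=np.zeros_like(m); b[box[2]:box[3],box[0]:box[1]]=1
    m=blob(m&b,seed); r=rect(c,m,.056); print(n,'plate',np.round(r[0],1),np.round(r[1],1),round(r[2],1),'z',np.median(C[m][:,2]).round(4))
    cor=np.array([[*p,56] for p in cv2.boxPoints(r)])/1000; out[n]=proj(c,cor); print(np.round(cor,4).tolist())
    P=C; 
# fork plate and handle
for n,c,box in (('scene',s,(192,260,228,300)),('top',t,(375,460,255,345))):
    C=cloud(c); Z=cv2.medianBlur(C[:,:,2].astype(np.float32),3); b=np.zeros(Z.shape,bool); b[box[2]:box[3],box[0]:box[1]]=1
    m=b&(abs(Z-.1)<.009); r=rect(c,m,.1); print(n,'fork',np.round(r[0],1),np.round(r[1],1),round(r[2],1),'z',np.median(C[m][:,2]).round(4))
    b[:]=0
    if n=='scene': b[225:280,210:235]=1
    else: b[275:315,405:445]=1
    m=b&(Z>.163)&(Z<.185); r=rect(c,m,.173); print(n,'handle top',np.round(r[0],1),np.round(r[1],1),round(r[2],1),m.sum(),'z',np.median(C[m][:,2]).round(4))
    m=b&(Z>.112)&(Z<.18); P=C[m]; r=cv2.minAreaRect((P[:,:2]*1000).astype(np.float32)); print(n,'handle body',np.round(r[0],1),np.round(r[1],1),round(r[2],1),m.sum())
C=cloud(t);P=C[335:380,385:430].reshape(-1,3);P=P[P[:,2]>.18];print('big',P.mean(0).round(3))
E
python3 meas.py
```

```text
scene plate [557.7 190.6] [ 87.4 124.8] 83.2 z 0.0543
[[0.4906, 0.1546, 0.056], [0.6145, 0.1398, 0.056], [0.6249, 0.2266, 0.056], [0.5009, 0.2414, 0.056]]
top plate [555.4 192.6] [ 85.2 120.8] 83.0 z 0.0554
[[0.4903, 0.1577, 0.056], [0.6101, 0.143, 0.056], [0.6205, 0.2275, 0.056], [0.5006, 0.2422, 0.056]]
scene fork [ 512.3 -251.4] [186.4  93.3] 4.2 z 0.0992
scene handle top [ 551.3 -249.5] [29.  30.3] 27.1 158 z 0.1711
scene handle body [ 835.5 -363.5] [ 29.9 834.8] 68.1 472
top fork [ 549.  -248.4] [92.1 65. ] 26.7 z 0.0998
top handle top [ 545.5 -247.2] [24.  25.7] 26.8 217 z 0.172
top handle body [ 477.9 -157.9] [ 26.5 252.2] 37.2 317
big [ 0.435 -0.228  0.205]
```

```bash
cat > seam.py <<'E'
from geo import *
from scipy.optimize import least_squares
def seam(c,c0=(.5558,.1920),th=np.radians(-7.0)):
    g=cv2.cvtColor(c['image'],cv2.COLOR_RGB2LAB)[:,:,0]
    v,u=np.mgrid[0:480,0:640]; P=onz(c,np.c_[u.ravel(),v.ravel()],.056)[:,:2]
    q=(P-c0)@np.array([[np.cos(th),-np.sin(th)],[np.sin(th),np.cos(th)]])*1000
    bh=cv2.morphologyEx(g,cv2.MORPH_BLACKHAT,np.ones((7,7))).ravel().astype(float)
    x,y=q.T
    a=(x>-52)&(x<22)&(abs(y+15)<7); b=(y>-7)&(y<36)&(abs(x-30)<7)
    bh[bh<6]=0   # keep clearly dark line pixels
    pa=np.polyfit(x[a],y[a],1,w=np.sqrt(bh[a])); pb=np.polyfit(y[b],x[b],1,w=np.sqrt(bh[b]))
    return pa,pb
if __name__=='__main__':
    for n in ('scene','top'):
        pa,pb=seam(load(n)); print(n,'long leg y at x=-52,0,30:',np.polyval(pa,[-52,0,30]).round(2),'short leg x at y=-15,13,34:',np.polyval(pb,[-15,13,34]).round(2))
    s,t=load('scene'),load('top')
    from cell import *
    th=np.radians(26.7);R=np.array([[np.cos(th),np.sin(th),0],[np.sin(th),-np.cos(th),0],[0,0,-1]])
    for p in ([.548,-.2485,.121],[.548,-.2485,.25],[.5,.22,.15],[.6,.15,.15]): print(np.round(kin.inverse_kinematics(p,R),3))
E
python3 seam.py
```

```text
scene long leg y at x=-52,0,30: [-11.09 -11.35 -11.5 ] short leg x at y=-15,13,34: [27.13 26.47 25.97]
top long leg y at x=-52,0,30: [-12.9  -12.95 -12.97] short leg x at y=-15,13,34: [28.69 28.61 28.55]
[-0.496  0.403  1.547 -0.     1.192  0.609]
[-0.496  0.308  1.358 -0.     1.476  0.609]
[ 0.337  0.303  1.627 -0.     1.211  1.442]
[ 0.177  0.399  1.472 -0.     1.271  1.281]
```

```bash
cat > s2.py <<'E'
from seam import *
th=np.radians(-7.0); M=np.array([[np.cos(th),-np.sin(th)],[np.sin(th),np.cos(th)]])
c0=np.array([.5558,.192])+M@np.array([-.0023,.0028]); px={}
for n in ('scene','top'):
    c=load(n); pa,pb=seam(c,c0); print(n,c0.round(4),np.polyval(pa,[-52,0,30]).round(2),np.polyval(pb,[-15,13,34]).round(2))
    pts=[]
    for x in (-50,0): pts.append([x,np.polyval(pa,x)])
    y=np.polyval(pa,30); pts.append([np.polyval(pb,y),y])
    for y in (30,): pts.append([np.polyval(pb,y),y])
    W=c0+(M@(np.array(pts).T/1000)).T; px[n]=proj(c,np.c_[W,np.full(len(W),.056)])
print('tri corner',tri(load('scene'),px['scene'][2:3],load('top'),px['top'][2:3]).round(4))
E
python3 s2.py
cat > com.py <<'E'
import numpy as np
from cell import *
th=np.radians(26.7);R=np.array([[np.cos(th),np.sin(th),0],[np.sin(th),-np.cos(th),0],[0,0,-1]])
def st(m=''): print(m,'t',round(telemetry.current_clock(),2),'tcp',np.round(telemetry.current_tool_pos(),4),'F',np.round(telemetry.current_force(),2),'gap',round(telemetry.current_finger_gap(),4),'grip',np.round(telemetry.current_gripper_force(),1))
E
python3 - <<'E'
from com import *
G=np.array([.547,-.248,.121])
bot.move_ptp(G+[0,0,.10],R); st('above'); 
bot.line_to(G,velocity=.1); st('at'); print(telemetry.current_tool_rot().round(4))
close(50); st('closed')
bot.line_to(G+[0,0,.09],velocity=.08); st('lifted')
import pickle,cv2
for n in ('scene','top'):
    c=imaging.camera(n); pickle.dump(c,open(n+'1.pkl','wb'))
    r,k=((170,330),(150,290)) if n=='scene' else ((220,380),(360,500))
    a=cv2.resize(c['image'][r[0]:r[1],k[0]:k[1]],None,fx=2.8,fy=2.8,interpolation=2); globals()[n]=a
cv2.imwrite('pics/lift.png',np.hstack([scene,top])[:,:,::-1])
E
```

```text
scene [0.5539 0.1951] [-13.8  -14.06 -14.21] [28.65 28.59 28.53]
top [0.5539 0.1951] [-15.73 -15.73 -15.73] [31.05 30.9  30.79]
tri corner [[5.824e-01 1.753e-01 5.830e-02 2.000e-04]]
above t 1.82 tcp [ 0.5464 -0.249   0.2209] F [-0.26 -0.17 -0.55] gap 0.0856 grip 0.0
at t 2.97 tcp [ 0.5476 -0.2483  0.1217] F [ 1.3  -0.03  0.29] gap 0.0851 grip 0.0
[[ 8.934e-01  4.493e-01  1.300e-03]
 [ 4.493e-01 -8.934e-01 -7.000e-04]
 [ 9.000e-04  1.200e-03 -1.000e+00]]
closed t 3.56 tcp [ 0.547  -0.2478  0.1214] F [-0.95  1.48  3.17] gap 0.0226 grip 51.0
lifted t 4.83 tcp [ 0.5465 -0.2478  0.2103] F [-0.16  0.01 -0.89] gap 0.0228 grip 50.6
```

View pics/lift.png

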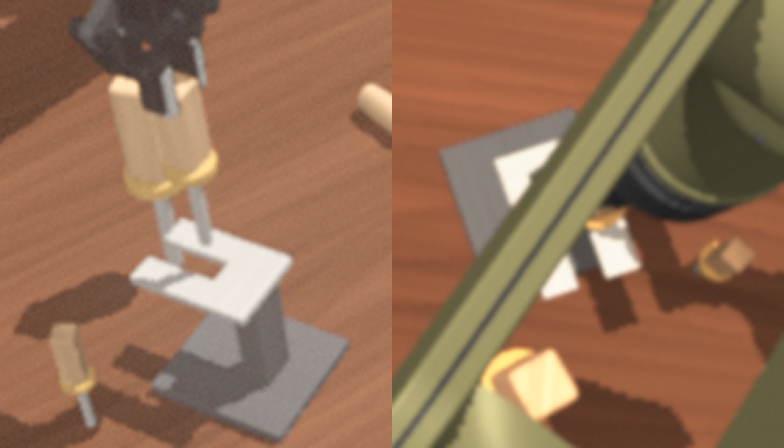

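The burnisher is held upright and clear of the fork; the empty slot is visible at crop (200,262), and the large tool is undisturbed. Now hover over the seam and measure the tip against the seam in the same image.

Run:
```python
from com import *
import pickle,cv2
from geo import *
bot.line_to([.5823,.1755,.21],velocity=.2); st('over')
bot.line_to([.5823,.1755,.159],velocity=.08); bot.pause(.3); st('hover')
ims=[]
for n in ('scene','top'):
    c=imaging.camera(n); pickle.dump(c,open(n+'2.pkl','wb'))
    p=proj(c,[telemetry.current_tool_pos()-[0,0,.0914]])[0]; print(n,'expected tip px',p.round(1))
    x,y=int(p[0]),int(p[1]); ims.append(cv2.resize(c['image'][y-60:y+30,x-45:x+45],(400,400),interpolation=2))
cv2.imwrite('pics/hover.png',np.hstack(ims)[:,:,::-1])
```

```text
over t 7.21 tcp [0.5823 0.1747 0.21  ] F [-0.17 -0.37 -0.48] gap 0.0221 grip 50.6
hover t 8.29 tcp [0.5826 0.1756 0.1596] F [ 0.3   0.29 -0.37] gap 0.0225 grip 50.6
scene expected tip px [395.7 200.5]
top expected tip px [194.1 246.3]
```

View pics/hover.png

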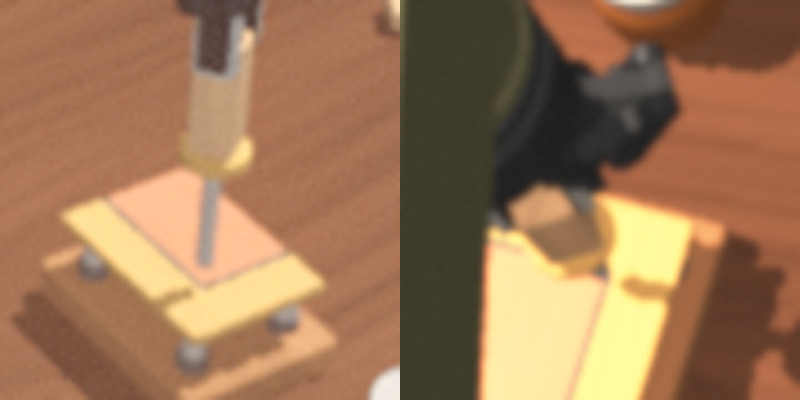

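Left view: the shank's tip is at crop (204,267), i.e. scene px (396,200), beside the seam corner and within a pixel of the expected position. Right view: the arm hides most of the tip. Sub-pixel check in the scene view:

Run:
```python
from geo import *
c=load('scene2'); hsv=cv2.cvtColor(c['image'],cv2.COLOR_RGB2HSV).astype(int)
S=hsv[:,:,1]
cs=[]
for v in range(180,206):
    r=S[v,388:404]; print(v,r.tolist()) if v>=192 else 0
    if v<=197:
        w=np.clip(100-r,0,None); cs.append([v,(w*np.arange(388,404)).sum()/max(w.sum(),1)])
cs=np.array(cs[3:]); p=np.polyfit(cs[:,0],cs[:,1],1); print('axis col at 200:',np.polyval(p,200), 'resid',np.std(np.polyval(p,cs[:,0])-cs[:,1]))
T=np.array([.5826,.1756,.0682]); print('model axis', proj(c,[T,T+[0,0,.03]]), 'at ball centre',proj(c,[T+[0,0,.005]]))
x=np.eye(2)*.002
for d in ([.002,0,0],[0,.002,0],[0,0,.002]): print(d,(proj(c,[T+d])-proj(c,[T])).round(2))
```

```text
192 [104, 105, 105, 105, 106, 108, 94, 55, 32, 46, 79, 100, 104, 107, 106, 106]
193 [106, 107, 106, 105, 107, 107, 92, 54, 30, 49, 84, 101, 105, 104, 105, 103]
194 [108, 104, 104, 105, 106, 106, 89, 51, 30, 49, 86, 103, 102, 106, 104, 105]
195 [105, 105, 106, 105, 105, 107, 85, 46, 30, 53, 90, 103, 103, 105, 104, 104]
196 [104, 106, 107, 105, 104, 103, 83, 45, 29, 54, 88, 104, 105, 105, 105, 104]
197 [95, 105, 105, 105, 107, 105, 78, 39, 31, 57, 91, 104, 106, 105, 105, 106]
198 [88, 93, 103, 108, 109, 104, 79, 43, 37, 62, 92, 104, 104, 108, 106, 104]
199 [102, 92, 96, 105, 106, 104, 90, 64, 60, 79, 97, 104, 105, 105, 105, 104]
200 [106, 101, 95, 96, 106, 107, 103, 92, 92, 97, 106, 103, 104, 104, 104, 102]
201 [104, 107, 103, 96, 98, 101, 106, 107, 106, 105, 106, 104, 104, 98, 95, 93]
202 [103, 103, 107, 105, 101, 95, 105, 105, 106, 105, 102, 98, 94, 92, 97, 99]
203 [104, 104, 102, 105, 104, 98, 94, 96, 99, 98, 93, 96, 99, 102, 108, 104]
204 [111, 113, 113, 116, 115, 106, 97, 92, 93, 96, 101, 104, 102, 103, 102, 102]
205 [118, 120, 122, 124, 125, 113, 106, 99, 105, 107, 105, 103, 103, 103, 105, 103]
axis col at 200: 395.4136809789552 resid 0.0549332848013781
model axis [[395.7034977  200.49595041]
 [396.75983097 190.09394922]] at ball centre [[395.87782521 198.7857746 ]]
[0.002, 0, 0] [[0.61 0.43]]
[0, 0.002, 0] [[ 0.63 -0.34]]
[0, 0, 0.002] [[ 0.07 -0.68]]
```

Run:
```python
from geo import *
c=load('scene2'); c0=load('scene')
D=np.linalg.norm(cv2.GaussianBlur(c['image'],(0,0),.5).astype(float)-cv2.GaussianBlur(c0['image'],(0,0),.5),axis=2)
print(D[172:206,391:402].round(0).astype(int))
print(c['image'][176:204,396].tolist())
T=np.array([.5826,.1756,.0682]); print('collar underside centre model',proj(c,[T+[0,0,.07]]),proj(c,[T+[0,0,.143]]))
```

```text
[[ 30  41  50  50  49  52  56  57  60  59  60]
 [ 30  42  48  53  54  56  56  56  58  61  64]
 [ 30  42  45  47  49  52  48  55  54  54  72]
 [ 24  37  42  45  39  36  40  43  46  61  89]
 [ 14  22  31  36  41  37  41  39  45  70 106]
 [ 13  17  16  24  38  41  45  43  50  75 105]
 [ 15  23  19  16  33  42  48  45  45  55  66]
 [  3   9  11   7  14  28  46  49  44  41  35]
 [  4   1   1   3  15  28  40  55  51  29  18]
 [  2   4   2   5  34  56  51  52  44  20   7]
 [  2   2   2  12  46  80  76  57  37  15   5]
 [  1   4   2  15  52  87  89  71  38  13   5]
 [  2   4   2  18  54  88  92  75  38  11   1]
 [  3   4   2  21  61  89  92  70  30   5   5]
 [  3   4   3  24  65  90  90  67  24   3   4]
 [  2   2   2  26  71  94  88  63  23   3   2]
 [  2   3   3  27  70  93  87  58  22   3   5]
 [  4   2   2  27  70  93  85  56  20   4   6]
 [  3   3   2  31  76  92  82  51  17   4   3]
 [  1   2   4  35  79  91  79  46  13   3   4]
 [  3   0   8  37  80  91  75  36   8   6   2]
 [  2   1  11  45  83  92  75  34   7   4   3]
 [  4   2  14  49  86  91  71  32   5   4   1]
 [  4   1  17  53  
[... 362 characters left out ...]
   4   3   2   6   3   1   4   4   3   5]
 [ 28  31  18   4   2   3   3   5   4   4   4]
 [ 74  70  36   7   6   2   2   3   3   3   2]]
[[188, 147, 93], [191, 152, 96], [188, 148, 96], [187, 149, 103], [185, 153, 124], [180, 154, 140], [176, 153, 141], [175, 153, 143], [174, 153, 141], [173, 154, 145], [171, 153, 145], [166, 152, 143], [167, 153, 143], [168, 153, 145], [168, 155, 147], [168, 157, 148], [169, 156, 148], [169, 156, 149], [168, 156, 148], [169, 157, 149], [170, 159, 151], [172, 159, 151], [174, 159, 149], [191, 162, 146], [229, 176, 146], [255, 192, 149], [255, 191, 149], [236, 180, 144]]
collar underside centre model [[398.20726301 175.68413611]] [[400.9646494  147.69985744]]
```

```bash
cat >> com.py <<'E'
pth=np.radians(-7.0); PM=np.array([[np.cos(pth),-np.sin(pth)],[np.sin(pth),np.cos(pth)]]); PC=np.array([.5547,.1948])
def W(x,y,tipz): return np.r_[PC+PM@np.array([x,y])/1000, tipz+.0914]
def F(n=10): return np.mean([ (bot.pause(.02),telemetry.current_force())[1] for _ in range(n)],0)
E
python3 - <<'E'
from com import *
from geo import *
bot.line_to(W(30,-15,.072),velocity=.05)
bot.line_to(W(-52,-15,.072),velocity=.1)
bot.line_to(W(-52,-15,.059),velocity=.05); bot.pause(.3); st('near'); print(F())
c=imaging.camera('scene'); pickle.dump(c,open('scene3.pkl','wb'))
p=proj(c,[telemetry.current_tool_pos()-[0,0,.0914]])[0]; print(p)
x,y=int(p[0]),int(p[1]); cv2.imwrite('pics/near.png',cv2.resize(c['image'][y-40:y+35,x-30:x+70],(800,600),interpolation=2)[:,:,::-1]); print(x-30,y-40)
E
```

```text
near t 10.32 tcp [0.5014 0.1863 0.1506] F [-0.35 -0.76  0.03] gap 0.0226 grip 50.6
[-0.10830399  0.33344127 -0.60985076]
[375.07130461 185.07401917]
345 145
```

View pics/near.png

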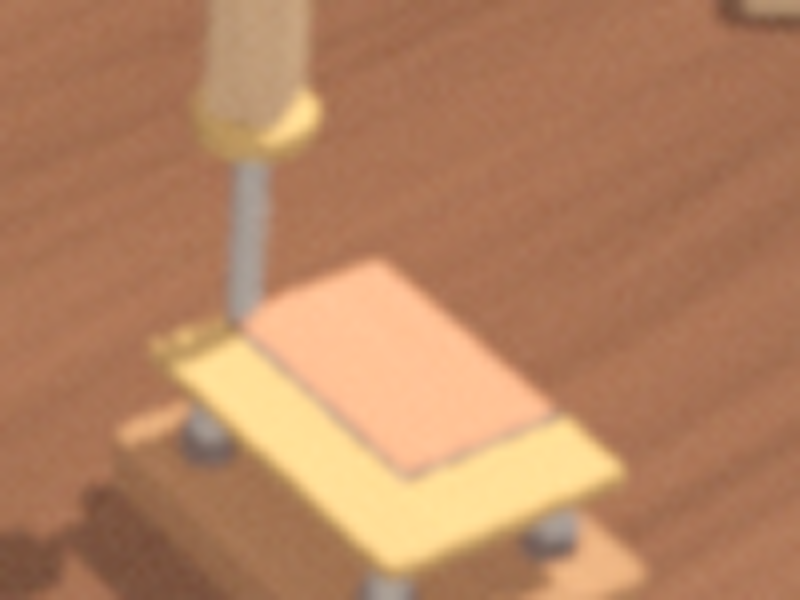

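The tip sits just above the far end of the long leg, at about crop (240,320), roughly on the seam. In the earlier hover image the tip also peeks out below the collar in the top view, so I'll measure it there, since that view is steeper.

Run:
```python
from com import *
from geo import *
c=load('top2'); c0=load('top')
T=np.array([.5826,.1756,.0682]); print('model tip',proj(c,[T]),'ball c',proj(c,[T+[0,0,.005]]),'collar',proj(c,[T+[0,0,.07]]))
k=proj(c,[W(30,-15,.056)])[0]; print('corner model',k)
for d in ([.001,0,0],[0,.001,0]): print((proj(c,[T+d])-proj(c,[T])).round(2))
print(cv2.cvtColor(c['image'],cv2.COLOR_RGB2HSV)[238:256,184:206,1])
im=cv2.resize(c['image'][225:270,170:230],(800,600),interpolation=2); cv2.imwrite('pics/toptip.png',im[:,:,::-1])
```

```text
model tip [[194.06560099 246.1507701 ]] ball c [[193.57392363 245.61293966]] collar [[186.76853876 238.16888319]]
corner model [185.37169158 236.96053163]
[[ 0.1  -0.52]]
[[-0.53 -0.08]]
[[120 122 120 120 120 121 119 118 122 133 147 151 152 141 112  97  96  96
   99 101 100  99]
 [121 120 119 120 121 120 120 119 120 130 142 149 151 141 111  98  96  97
  100 100  99  98]
 [121 120 120 119 118 119 119 118 121 128 141 149 151 138 110  97  95  97
  101 100  99  97]
 [119 120 119 120 119 121 121 123 123 131 142 150 149 131 106  97  96  99
  100  99  98  97]
 [121 121 119 121 122 125 128 131 136 143 147 152 145 119 101  95  96  99
   99  99  97  97]
 [121 124 126 129 134 138 140 143 147 149 150 151 133 108  98  96  98 100
  100  98  97  97]
 [133 133 138 143 146 148 150 151 151 150 148 145 123 103  96  96  98 100
  100  97  97  97]
 [144 148 149 150 152 152 152 152 150 142 130 135 124 103  95  96  99 100
   99  97  96  98]
 [129 142 149 152 153 153 151 149 138 117  94 110 122 105  98  99 103 107
  103  98  97  98]
 [123 135 147 151 152 149 147 140 122  90  68  90 117 105 102 111 121 124
  117 108 102 101]
 [120 129 135 140 139 134 129 125 125 116  96  91 113 108 116 133 142 145
  141 131 119 115]
 [103 105 107 109 108 106 103 103 108 113 111 103 113 113 131 147 152 152
  151 148 144 141]
 [ 91  91  93  94  92  94  93  94  97 101 105 106 107 110 131 148 151 153
  152 153 152 151]
 [ 90  88  90  91  91  91  91  93  94  99 103 105 101 103 117 137 149 151
  153 153 152 152]
 [ 88  90  90  90  91  91  91  92  95 100 102 104  98  98 105 118 134 143
  148 151 153 152]
 [ 89  89  90  90  90  91  92  93  97 103 103 102  97  97 100 104 110 119
  130 141 140 141]
 [ 88  89  90  90  91  91  91  93  98 105 107 102  96  98  98  98  98 102
  108 113 114 113]
 [ 88  89  90  90  89  90  91  94  99 102 105  99  96  97  98  97  96  96
   98  99 100  99]]
```

View pics/toptip.png

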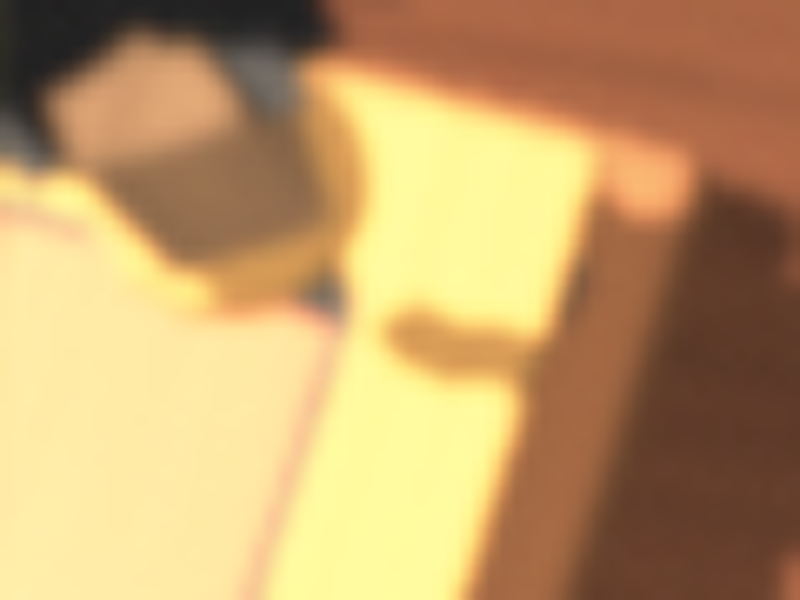

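The tip peeks out at crop (320,292), right by the seam corner at (340,320). Both views agree to about 1 mm with the estimate and suggest a shift of about +0.9/−0.9 mm in the plate frame. I'll apply that, touch down, check the force and burnish.

```bash
cat >> com.py <<'E'
PC=PC+PM@np.array([.0009,-.0009])
E
python3 - <<'E'
from com import *
bot.line_to(W(-52,-15,.059),velocity=.05); f0=F(20); print('f0',f0.round(2))
z=.0565
for i in range(8):
    bot.line_to(W(-52,-15,z),velocity=.02); f=F(10)-f0; print(round(z,4),f.round(2))
    if f[2]>1.7: break
    z-=.001
st('pressed'); print('z',z)
open('z.txt','w').write(f'{z} {f0[2]}')
E
```

```text
f0 [ 0.07 -0.06 -0.98]
0.0565 [-0.04  0.04 -0.08]
0.0555 [-0.01  0.26  0.22]
0.0545 [ 0.12 -0.01  1.53]
0.0535 [0.12 0.11 2.3 ]
pressed t 12.81 tcp [0.5022 0.1853 0.145 ] F [0.17 0.09 1.42] gap 0.0228 grip 50.8
z 0.0535
```

Run:
```python
from com import *
z,f0=map(float,open('z.txt').read().split())
for x,y in ((-11,-15),(30,-15),(30,10),(30,34)):
    bot.line_to(W(x,y,z),velocity=.02); f=telemetry.current_force(); print(x,y,'Fz',round(f[2]-f0,2)); st()
bot.line_to(W(30,34,.075),velocity=.05); print('lift F',(F(10)).round(2))
bot.line_to(W(30,34,.12),velocity=.12)
S=np.array([.547,-.248])
bot.line_to([*S,.21],velocity=.2); bot.pause(.3); st('over slot')
import pickle,cv2
c=imaging.camera('scene'); pickle.dump(c,open('scene4.pkl','wb'))
cv2.imwrite('pics/overslot.png',cv2.resize(c['image'][170:330,150:310],(600,600),interpolation=2)[:,:,::-1])
```

```text
-11 -15 Fz 2.42
 t 15.01 tcp [0.5427 0.1802 0.1449] F [-1.08  1.02  1.44] gap 0.0227 grip 50.8
30 -15 Fz 2.52
 t 17.21 tcp [0.5834 0.1752 0.1449] F [-0.44  0.38  1.54] gap 0.0226 grip 50.8
30 10 Fz 2.21
 t 18.61 tcp [0.5864 0.2001 0.1449] F [-0.2  -1.06  1.23] gap 0.0228 grip 50.8
30 34 Fz 2.07
 t 19.96 tcp [0.5893 0.2239 0.1449] F [-0.15 -0.65  1.09] gap 0.0229 grip 50.8
lift F [ 0.06  0.04 -0.86]
over slot t 24.05 tcp [ 0.5471 -0.2477  0.21  ] F [-0.27  0.37 -1.19] gap 0.0226 grip 50.5
```

View pics/overslot.png

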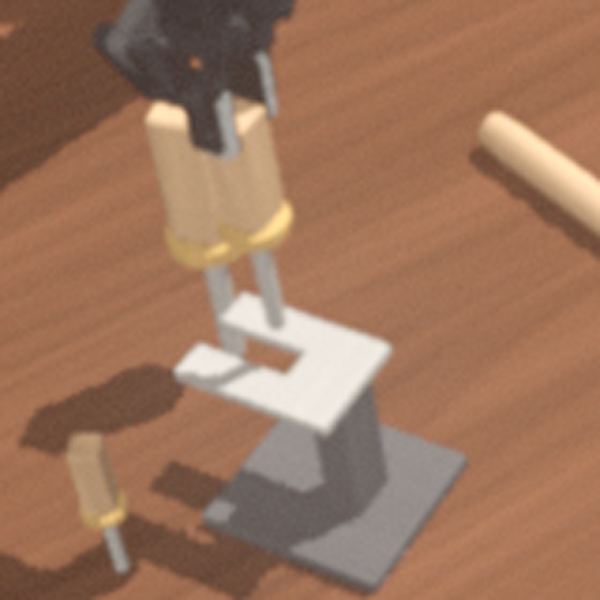

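Pressing force stayed at 2.1–2.5 N along the whole seam. The tool is now back above the slot at its original lift-off point, so I lower it while watching the force.

Run:
```python
from com import *
S=np.array([.547,-.248]); f0=F(10)
ok=True
for z in (.17,.14,.127,.1245,.1235,.1225,.1218,.1212,.1206):
    bot.line_to([*S,z],velocity=.06 if z>.125 else .02); f=F(6)-f0; print(z,f.round(2))
    if f[2]>2: ok=z<.1245; break
    if np.linalg.norm(f[:2])>4: ok=False; break
st()
if ok:
    gripper_open(); bot.pause(.3); st('open')
    bot.line_to([*S,.25],velocity=.12); bot.move_ptp([.35,-.45,.30],R); bot.pause(.5); st('away')
import pickle,cv2
ims=[]
for n,b in (('scene',(170,330,150,310)),('top',(220,380,340,500))):
    c=imaging.camera(n); pickle.dump(c,open(n+'5.pkl','wb')); ims.append(cv2.resize(c['image'][b[0]:b[1],b[2]:b[3]],(400,400),interpolation=2))
cv2.imwrite('pics/final.png',np.hstack(ims)[:,:,::-1])
```

```text
0.17 [0.52 0.16 0.38]
0.14 [0.17 0.27 0.17]
0.127 [0.07 0.29 0.77]
0.1245 [0.28 0.18 0.38]
0.1235 [0.09 0.19 0.1 ]
0.1225 [0.4  0.49 0.13]
0.1218 [-0.02  0.24  0.17]
0.1212 [0.05 0.42 1.7 ]
0.1206 [-1.08  1.46  6.46]
 t 28.52 tcp [ 0.5473 -0.248   0.1213] F [-0.99  1.51  4.68] gap 0.0224 grip 51.2
open t 29.46 tcp [ 0.547  -0.248   0.1206] F [-0.65 -1.1  -0.56] gap 0.0854 grip 0.0
away t 32.29 tcp [ 0.3503 -0.4498  0.3   ] F [ 0.02 -0.66  0.47] gap 0.0858 grip 0.0
```

View pics/final.png

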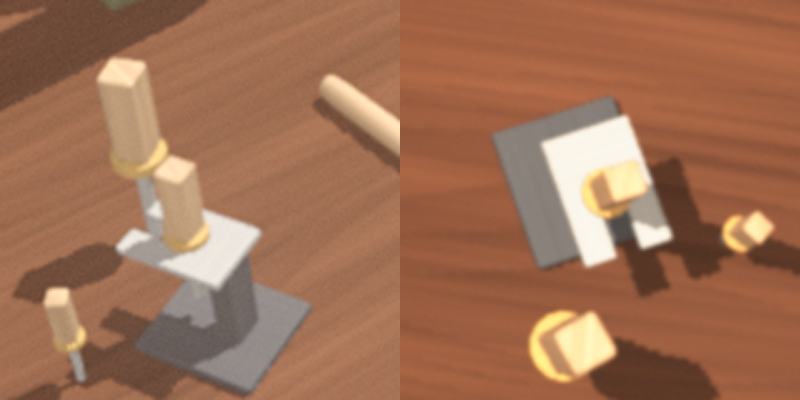

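The burnisher hangs upright by its collar, well inside the slot (left (185,235), right (610,190)), as it did at the start. The arm is clear and the bystanders are undisturbed, so I hand in.

```bash
python3 -c "
from cell import *
print(workorder.job_done())"
```

```text
the job is handed in; nothing more can be done
None
```

Job handed in at about 32 s: I rubbed the burnisher along the whole L seam at about 2 cm/s with roughly 2–2.5 N and a tip position good to about 1 mm, then hung it back by its collar in the slot and left the hammer, jar and mandrel alone.

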